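Jack up the drying press and hold it open

TASK

My print is drying in the little press: first push the red catch knob sideways, away from the press board, to the end of its slide so that the board is free. Then stand the blue lever jack flat on the table with its black saddle centred under the yellow lift mark, pump its red handle once - fully down so that the board comes up, then let it all the way back up - and press it fully down again. Finish while still holding the handle down, the board resting on the jack alone, so that I can slide the print out; leave the brush cup, paint bottle and paint jar alone.

Things in the scene. Friction and masses are not known exactly. Their poses are not given: they have to be found in the camera images.
- press: Drying press, fixed to the table. Origin: on the table (z 0) below the lift mark; x runs from the mark into the press (away from the robot), y left. In mm: wooden base x 50 to 245, y -110 to 110, 50 high; plywood top board x 30 to 230, y -110 to 110, top z 80, weight plate on it to z 94, hinged at x 230, z 68; grey catch block x 50 to 100, y -188 to -113, top z 74. Below the lug all is free.
- lift_mark (a point): Lift point: underside of the steel lug (50 mm wide, 6 thick, reaching 55 mm out of the board's front edge, to press x -25) straight below the centre of its yellow 24 mm disc. Height 80 mm with the board shut, about 105 when jacked fully up. The 1.6 kg board falls shut when not held up (about 7 N at the mark).
- catch (a joint): Travel of the catch bolt: 0 = locked (its steel tongue lies over the board's right edge, the board cannot rise), 0.030 m = fully out, at its stop. Slides along the press's -y, needs about 3 N and stays where it is left.
- catch_knob (a point): Centre of the top of the red catch knob, an upright pin 16 mm in diameter, 40 tall (z 89.5 to 129.5), at press x 75, y -157 when locked. Slides along the press's -y. On its board side the flat bolt top (z 89.5), then the board (top z 80, from 47 mm off the knob's axis) leave room for fingers.
- jack: Blue lever jack, loose, 0.8 kg. Origin: centre of the carrying post on the underside of the base. x axis points to the saddle, the handle points to -x, z up. Base plate x -123 to 92, y -50 to 50, 12 thick. Upright aluminium carrying post, 26 x 26 mm, at x 0, y 0, top z 106: grip it across y near its top. Round tower (38 mm in diameter) at x 70 with the saddle on it.
- jack_post (a point): Centre of the top of the jack's carrying post, 106 mm above the jack's underside.
- saddle_top (a point): Centre of the top of the black rubber saddle, a 32 mm disc at x 70, y 0 of the jack, 71 mm above the underside when down (9 mm below the lug). Rises straight up 70 mm per rad of the handle, 35 mm in all.
- handle (a joint): Angle of the jack handle: 0 = up (rest, sprung), 0.5 rad = fully down at its stop. Pivot at x 0, z 50 of the jack, axis along the jack's y. Let go, it springs back up. Pushing it down at the pad takes about 3 N at first, about 12 N at the bottom with the board on the saddle.
- handle_pad (a point): Centre of the top face of the red pad (40 mm long, 44 wide, 12 thick) on the handle, 100 mm from the pivot, 7 mm above the arm's centre line. The arm slopes 0.42 rad up towards the pad at joint 0, 0.08 down at 0.5: the point goes from x -88, z 97 of the jack to x -100, z 49.
- brush_cup: White cup with brushes, 72 mm wide at the rim, cup 90 high, brushes to about 175. Origin: centre of its underside. Leave it alone. Jack and brush cup may swap sides.
- paint_bottle: Black bottle with white cap, 58 mm in diameter, 150 high. Origin: centre of its underside. Leave it alone.
- paint_jar: Blue jar with yellow lid, 72 mm in diameter, 100 high. Origin: centre of its underside. Leave it alone.

How it is judged:
On the way, in this order (a step that is already met when the one before it is completed fails the run):
1. the catch is pushed fully out while the board is still shut (value of joint catch above 0.025 m and height (world z) of lift_mark below 0.083 m), for 0.1 s.
2. the jack stands flat with its saddle under the lift mark (horizontal distance between saddle_top and lift_mark below 0.012 m and height (world z) of jack below 0.005 m and angle between jack's own z axis and vertical below 0.05 rad and value of joint handle below 0.1 rad), for 0.1 s.
3. first stroke: handle fully down, the jack lifts the board (value of joint handle above 0.42 rad and height (world z) of lift_mark above 0.095 m and contact force between jack and press above 2 N), for 0.1 s.
4. handle all the way back up, board down (value of joint handle below 0.06 rad and height (world z) of lift_mark below 0.083 m), for 0.1 s.
At the end, for the whole second after the job is handed in: Handle held down by the robot (over 0.42 of 0.5 rad, over 1 N) and still, lift mark over 95 mm high, carried (over 2 N) by the saddle within 15 mm of the mark, jack flat on the table, catch out over 25 mm, robot not touching the press (all of step 3 and velocity of joint handle below 0.1 rad/s and value of joint catch above 0.025 m and horizontal distance between saddle_top and lift_mark below 0.015 m and angle between jack's own z axis and vertical below 0.05 rad and height (world z) of jack below 0.005 m and contact force between any of the fingers, the arm and jack above 1 N and contact force between each of the fingers, the arm and press below 0.5 N); the arm keeps its last pose, push and grip.
It fails at once if the brush cup is pushed away or tipped (distance of brush_cup from where it was at the start of the episode above 0.03 m or angle between brush_cup's own z axis and vertical above 0.5 rad).
It fails at once if the paint bottle is pushed away or tipped (distance of paint_bottle from where it was at the start of the episode above 0.03 m or angle between paint_bottle's own z axis and vertical above 0.5 rad).
It fails at once if the paint jar is pushed away or tipped (distance of paint_jar from where it was at the start of the episode above 0.03 m or angle between paint_jar's own z axis and vertical above 0.5 rad).
It also fails if it takes over 72 s, if anything falls off the work surface, if the arm or the gripper's body presses on something with over 40 N, if the wrist force passes 120 N, or if a joint passes its speed limit or range.

ROBOT

A 7-joint arm with a two-finger parallel gripper is mounted at the origin on the work surface. World frame = base frame: x ahead of the robot, y to its left, z up, the work surface at z = 0. Lengths are in m, angles in rad, forces in N, time in s.
With the tool pointing down it reaches from about 0.425 to 0.875 m from the base axis. Payload 9.9 kg.
Tool frame: the origin (TCP) lies at the very end of the fingers, on their centre line; the grasp point (between the pads) lies 19 mm behind it; z points along the fingers, y is the direction in which the jaws open and shut (so a half turn about z gives the same grasp; the last joint's range is limited). The gripper opens to 85 mm and grips with 20 to 120 N. Pads are 22 mm wide; open, the fingers measure 114 mm over their backs; the gripper's body (76 mm by 85 mm) begins 54 mm behind the grasp point. The pads swing forward as they close: fully open they stand 13 mm farther back than shut.
Start: joints at [1.1, 0.576, 0.025, 1.437, -0.015, 1.129, -0.057], TCP at [0.255, -0.625, 0.231] pointing down, gripper open.
Joint ranges: [-2.76, 2.76], [-0.34, 2.15], [-1.52, 1.57], [0.19, 2.46], [-1.09, 4.23], [0.17, 1.99], [-2.82, 2.82]. Speed limits (rad/s): [2.22, 2.22, 3.01, 3.01, 3.14, 3.14, 3.14].

INTERFACE

Orientations are given as a unit quaternion [x, y, z, w].
In Python, from workcell import ctrl gives the robot as it stands. Calls block until the motion is done:
- ctrl.goto(position, orientation): joint-space move of the TCP to a pose.
- ctrl.servo_line(position, speed=0.15, attitude=None, until_force=None): straight line of the TCP; attitude=None keeps the orientation; speed is the mean speed in m/s. With until_force (N) it stops when the force on the tool has changed by that much, and returns True; else False.
- ctrl.set_joints(angles): joint-space move.
- ctrl.grip(opening, grip_force=None): finger opening in m; grip_force is the grip in N (None keeps the last); returns when the fingers have stopped.
- ctrl.hold(seconds).
- ctrl.inverse_kinematics(position, orientation): joint angles nearest the present ones, or None.
- ctrl.read_state(): the state.
- ctrl.read_camera(name): name is "scene" or "top" or "wrist"; returns the picture (480x640x3 uint8, red, green, blue); there is no depth.
- ctrl.calibration(name): a dict with "vertical_fov" (degrees; the focal length in pixels is half the picture's height over the tangent of half this angle, whatever the lens; pixels are square), "cx", "cy" (the principal point, pixels), "extrinsics" (4x4, takes a point from world to camera coordinates). Camera axes: x right, y up, looking along -z (the intrinsics and any distortion apply to the point x, -y, -z); pixel columns grow to the right and rows downward; lengths in m; the calibration is good to about 2 mm. The wrist camera is an equidistant fisheye: a pixel r from the principal point sees the ray r / f radians off the axis. A picture is of the moment at which its call begins: read the wrist's pose just before it. calibration takes no time and is no camera call; for the wrist camera it gives the pose at the moment of the call.
A pose or a line that the arm cannot do raises ctrl.Unreachable and nothing moves.
- ctrl.hand_in(): hands the job in, once; it reports no verdict.
The state is a dict: "clock": time; "qpos": joint angles; "qvel": joint speeds; "joint_efforts": joint torques, N m; "position": TCP position; "eef_rot": TCP orientation; "ft_force": force on the tool from outside, world axes, zero at the start; "moment": the same for the moment, N m; "opening": finger opening in m.
Only numpy, scipy, OpenCV 4.12 (cv2) and the standard library are available. Lean on these libraries where they do the work, as an engineer would, in place of code of your own. Each camera call takes 0.05 s, during which the arm holds its last target.

## Working session

There is one attempt and no reset: what is moved stays moved. The work goes in short steps, each a Python script; the robot and the scene stay as the last script left them, time stands still between calls to the robot, and variables do not carry over. Pictures are saved under pics/ and viewed, and the job is handed in when it is done.

```bash
ls; mkdir -p pics; python3 - <<'E'
from workcell import ctrl
import cv2
for n in ("scene","top","wrist"):
    c=ctrl.calibration(n); print(n,c["vertical_fov"],c["cx"],c["cy"],c["extrinsics"], [k for k in c])
    cv2.imwrite(f"pics/{n}0.png",ctrl.read_camera(n)[:,:,::-1])
s=ctrl.read_state(); print(s)
E
```

```text
pics
scene 42.40998738410204 316.7012342906892 231.2429110024558 [[-0.32688935  0.94503866 -0.0067297   0.17019057]
 [-0.72741194 -0.24705335  0.64018475  0.33152398]
 [ 0.60333674  0.21416484  0.76819151 -1.73228088]
 [ 0.          0.          0.          1.        ]] ['vertical_fov', 'cx', 'cy', 'extrinsics']
top 52.73945039212525 317.16930762866207 243.32511215826742 [[ 0.00374997 -0.99995939 -0.00819504  0.00374468]
 [ 0.98836121  0.00245991  0.15210547 -0.5599971 ]
 [-0.15207914 -0.00867005  0.98833029 -1.27094368]
 [ 0.          0.          0.          1.        ]] ['vertical_fov', 'cx', 'cy', 'extrinsics']
wrist 65.70646984690485 319.41934839313524 240.23418589703212 [[ 0.37567952 -0.92674853 -0.00143425 -0.67449167]
 [ 0.88902814  0.36082484 -0.28184109  0.03477772]
 [ 0.26171333  0.10460684  0.95946003 -0.37904253]
 [ 0.          0.          0.          1.        ]] ['vertical_fov', 'cx', 'cy', 'extrinsics']
{'clock': 0.15, 'qpos': array([ 1.10017863,  0.57634305,  0.0248635 ,  1.43769235, -0.01501918,
        1.12902719, -0.05645279]), 'qvel': array([ 0.00168929, -0.00088062, -0.00081748, -0.0012511 , -0.00135083,
       -0.00126251,  0.00049765]), 'joint_efforts': array([ 3.25165762e-03, -7.66266918e+01,  2.25286111e+00, -2.86183602e+01,
        1.55180827e-02,  9.84843413e-03,  2.85437500e-05]), 'position': array([ 0.25451786, -0.62480617,  0.2306463 ]), 'eef_rot': array([ 9.81348795e-01,  1.92234567e-01, -1.49087241e-04, -6.25113506e-04]), 'ft_force': array([-0.25186466, -0.15044784, -0.46895765]), 'moment': array([-0.02000295, -0.0370467 ,  0.01258089]), 'opening': 0.08563739625537876}
```

View pics/top0.png

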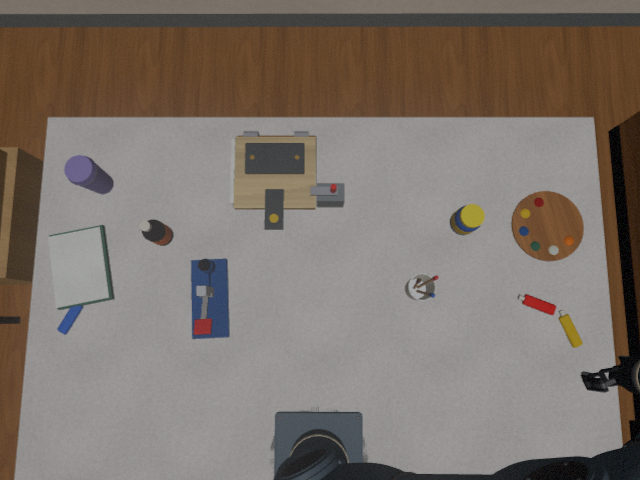

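View pics/scene0.png

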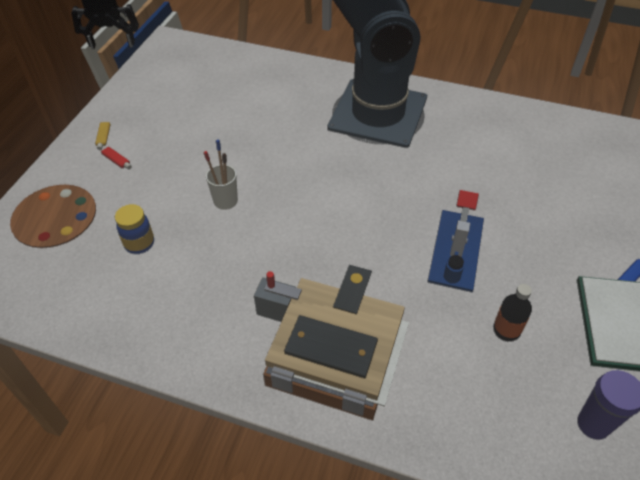

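View pics/wrist0.png

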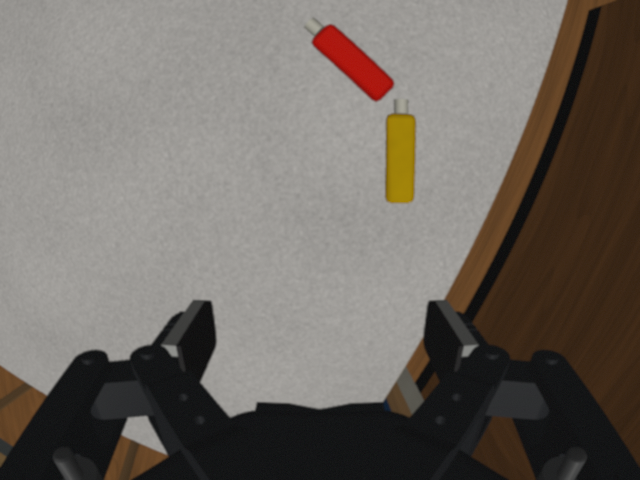

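The top view shows the press around (275,175), with the yellow mark at about (274,218) and the red knob at about (333,188). The jack lies at about (209,298) with its red pad at (203,327), and the cup, jar and bottle stand apart from them. I'll enlarge these areas.

```bash
python3 - <<'E'
import cv2
t=cv2.imread("pics/top0.png"); s=cv2.imread("pics/scene0.png")
def crop(im,x,y,w,h,k,n):
    cv2.imwrite(n,cv2.resize(im[y:y+h,x:x+w],None,fx=k,fy=k,interpolation=cv2.INTER_CUBIC))
crop(t,220,120,140,120,5,"pics/t_press.png")
crop(t,160,250,100,100,6,"pics/t_jack.png")
crop(s,420,180,80,120,5,"pics/s_jack.png")
crop(s,240,250,180,130,4,"pics/s_press.png")
E
```

```text
(no output)
```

View pics/t_press.png

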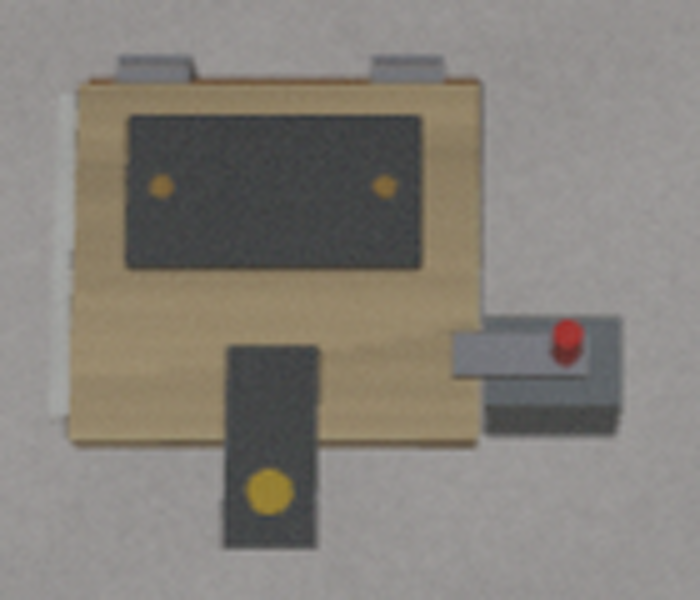

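View pics/t_jack.png

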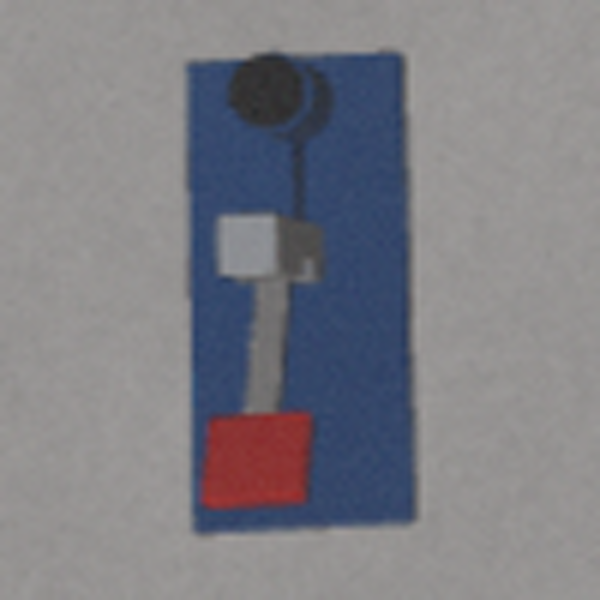

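View pics/s_jack.png

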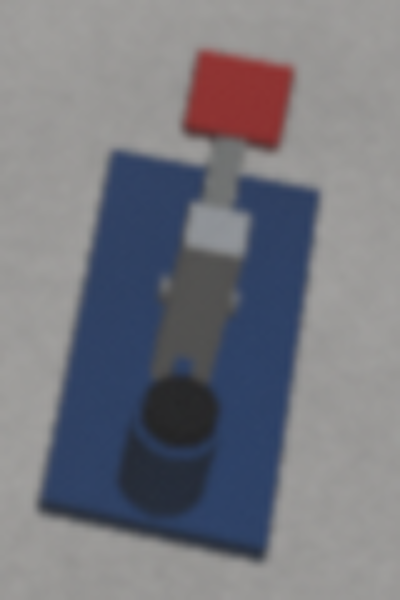

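View pics/s_press.png

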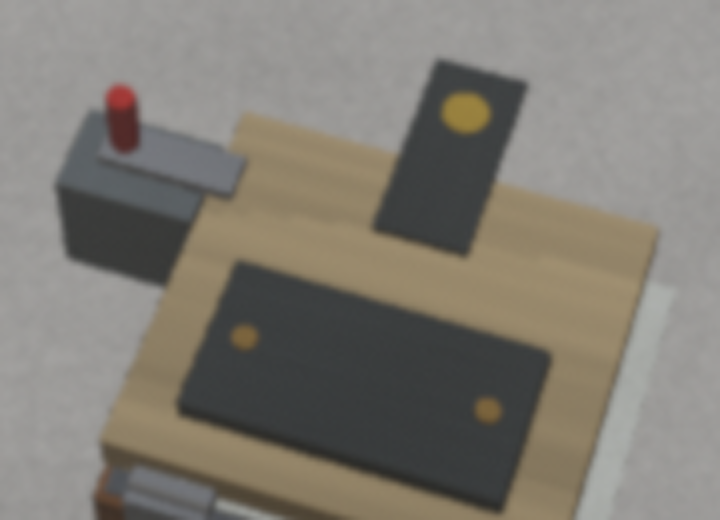

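```bash
cat > h.py <<'E'
from workcell import ctrl
import numpy as np, cv2
from scipy.spatial.transform import Rotation as R
from scipy.optimize import least_squares
def K(n):
    c=ctrl.calibration(n); f=240/np.tan(np.radians(c["vertical_fov"])/2); return c,f
def proj(n,P,c=None):
    c0,f=K(n); c=c or c0
    p=c["extrinsics"]@np.append(P,1); x,y,z=p[0],-p[1],-p[2]
    if n=="wrist":
        r=np.hypot(x,y); th=np.arctan2(r,z); return np.array([c["cx"]+f*th*x/r,c["cy"]+f*th*y/r])
    return np.array([c["cx"]+f*x/z,c["cy"]+f*y/z])
def at_z(n,u,v,z0,c=None):
    c0,f=K(n); c=c or c0
    a,b=(u-c["cx"])/f,(v-c["cy"])/f
    if n=="wrist":
        th=np.hypot(a,b); s=np.sin(th)/th; d=np.array([a*s,-b*s,-np.cos(th)])
    else: d=np.array([a,-b,-1])
    E=c["extrinsics"]; o=-E[:3,:3].T@E[:3,3]; d=E[:3,:3].T@d
    return (o+d*(z0-o[2])/d[2])
def down(yaw):  # tool z down, tool x at heading yaw, tool y = heading yaw-90deg
    return (R.from_euler('z',yaw)*R.from_quat([1,0,0,0])).as_quat()
def full(c,x0,y0,k): return (x0+(c[0]+.5)/k-.5, y0+(c[1]+.5)/k-.5)
def snap(n,name):
    c=ctrl.calibration(n); im=ctrl.read_camera(n); cv2.imwrite(f"pics/{name}.png",im[:,:,::-1]); return c,im
E
cat > m.py <<'E'
from h import *
T=lambda p:("top",)+full(p,220,120,5); TJ=lambda p:("top",)+full(p,160,250,6)
S=lambda p:("scene",)+full(p,240,250,4); SJ=lambda p:("scene",)+full(p,420,180,5)
press=[(T((269,492)),(0,0,.086)),(T((568,333)),(.075,-.157,.1295)),(T((477,441)),(.03,-.11,.08)),(T((70,441)),(.03,.11,.08)),
 (S((466,112)),(0,0,.086)),(S((121,98)),(.075,-.157,.1295)),(S((657,230)),(.03,.11,.08)),(S((243,113)),(.03,-.11,.08)),
 (S((436,60)),(-.025,-.025,.086)),(S((527,84)),(-.025,.025,.086)),(T((223,547)),(-.025,.025,.086)),(T((316,547)),(-.025,-.025,.086))]
jack=[(TJ((247,245)),(0,0,.106)),(TJ((266,91)),(.07,0,.071)),(TJ((259,461)),(-.088,0,.097)),(TJ((188,63)),(.092,.05,.012)),(TJ((402,53)),(.092,-.05,.012)),(TJ((414,520)),(-.123,-.05,.012)),(TJ((196,531)),(-.123,.05,.012)),
 (SJ((217,228)),(0,0,.106)),(SJ((180,410)),(.07,0,.071)),(SJ((241,97)),(-.088,0,.097)),(SJ((112,151)),(-.123,-.05,.012)),(SJ((319,190)),(-.123,.05,.012)),(SJ((265,549)),(.092,.05,.012)),(SJ((42,506)),(.092,-.05,.012))]
for nm,L in (("press",press),("jack",jack)):
    W=[(at_z(o[0],o[1],o[2],q[2]),q) for o,q in L]
    def res(x):
        r=R.from_euler('z',x[2])
        return np.concatenate([(r.apply(q)+[x[0],x[1],0]-w)[:2] for w,q in W])
    s=least_squares(res,[.5,0,0],loss='soft_l1',f_scale=.003); print(nm,s.x.round(4)); print((s.fun.reshape(-1,2)*1000).round(1).tolist())
for n,a,z in (("cup",("top",421,288),.09),("jar",("top",472,217),.1),("bottle",("top",150,228),.15)): print(n,at_z(*a,z).round(3))
E
python3 m.py
```

```text
press [0.6202 0.1206 0.0063]
[[-0.7, -0.6], [0.4, 0.1], [0.8, -0.5], [-0.2, 2.1], [-0.8, -0.0], [-1.8, -0.5], [-5.4, 0.9], [-3.5, -0.4], [1.1, -0.9], [1.2, 0.1], [3.8, 0.5], [4.0, -0.4]]
jack [0.4294 0.301  0.0587]
[[1.3, -0.2], [1.6, 0.9], [4.0, 1.2], [1.4, 1.1], [2.3, 0.1], [-0.5, -0.3], [-1.1, 1.3], [0.5, -0.2], [-3.6, -0.2], [0.9, -1.5], [-2.8, -1.8], [-1.6, 0.3], [0.1, 1.3], [-2.8, -2.7]]
cup [ 0.437 -0.263  0.09 ]
jar [ 0.622 -0.399  0.1  ]
bottle [0.581 0.424 0.15 ]
```

```bash
python3 - <<'E'
from h import *
r=R.from_euler('z',.0063); m=np.array([.6202,.1206,0]); W=lambda x,y,z:m+r.apply([x,y,z])
for yaw in (np.pi/2,-np.pi/2):
    for p in (W(.075,-.121,.17),W(.075,-.121,.106),W(.075,-.17,.106)): print(yaw,ctrl.inverse_kinematics(p,down(yaw)))
for yaw in (0,np.pi,.06,.06+np.pi):
    for p in ([.429,.301,.2],[.429,.301,.08],[.55,.12,.08],[.55,.12,.2],[.45,.12,.05],[.45,.12,.2]): 
        q=ctrl.inverse_kinematics(p,down(yaw)); print(round(yaw,2),p,None if q is None else np.round(q,2))
E
```

```text
1.5707963267948966 [ 0.17800673  0.68373141 -0.44505422  1.44191048  0.31237606  1.08627165
 -0.32546581]
1.5707963267948966 [ 0.15976237  0.74191423 -0.40820335  1.50781179  0.33329462  0.96118122
 -0.34456233]
1.5707963267948966 [ 0.21938878  0.74218595 -0.38952287  1.50210155  0.31860153  0.9603825
 -0.26125047]
-1.5707963267948966 [-0.61630615  1.05068269  1.35424723  1.47537041 -1.02692645  1.43210508
 -2.37908866]
-1.5707963267948966 [-0.58184638  1.01304385  1.13142455  1.53900087 -0.95746706  1.21973311
 -2.42434058]
-1.5707963267948966 [-0.25872358  0.7762857   0.48523738  1.52298546 -0.4146936   0.94598216
 -2.78843668]
0 [0.429, 0.301, 0.2] [-0.17  0.46 -0.77  1.86  0.39  0.97 -2.68]
0 [0.429, 0.301, 0.08] [-0.47  0.56 -0.34  2.    0.31  0.63 -2.58]
0 [0.55, 0.12, 0.08] [-0.25  0.59 -0.08  1.91  0.07  0.65 -1.94]
0 [0.55, 0.12, 0.2] [-0.12  0.45 -0.26  1.78  0.14  0.94 -2.01]
0 [0.45, 0.12, 0.05] [-0.33  0.54 -0.05  2.18  0.06  0.42 -1.99]
0 [0.45, 0.12, 0.2] [-0.09  0.32 -0.35  2.    0.15  0.84 -2.1 ]
3.14 [0.429, 0.301, 0.2] [ 0.07  0.63 -1.23  1.85  0.66  1.14  0.17]
3.
[... 449 characters left out ...]
36  2.    0.32  0.63 -2.54]
0.06 [0.55, 0.12, 0.08] [-0.23  0.59 -0.1   1.91  0.09  0.65 -1.9 ]
0.06 [0.55, 0.12, 0.2] [-0.1   0.45 -0.28  1.78  0.15  0.94 -1.96]
0.06 [0.45, 0.12, 0.05] [-0.32  0.54 -0.06  2.18  0.08  0.42 -1.96]
0.06 [0.45, 0.12, 0.2] [-0.08  0.32 -0.37  2.    0.15  0.85 -2.04]
3.2 [0.429, 0.301, 0.2] [ 0.07  0.64 -1.24  1.85  0.66  1.15  0.22]
3.2 [0.429, 0.301, 0.08] [-0.16  0.67 -0.84  1.99  0.7   0.8   0.22]
3.2 [0.55, 0.12, 0.08] [ 0.15  0.67 -0.71  1.89  0.6   0.8   0.75]
3.2 [0.55, 0.12, 0.2] [ 0.25  0.54 -0.85  1.76  0.46  1.05  0.87]
3.2 [0.45, 0.12, 0.05] [-0.11  0.56 -0.37  2.17  0.42  0.48  0.83]
3.2 [0.45, 0.12, 0.2] [ 0.42  0.48 -1.11  1.99  0.52  0.99  0.68]
```

```bash
python3 - <<'E'
from h import *
r=R.from_euler('z',.0063); m=np.array([.6202,.1206,0]); W=lambda x,y,z:m+r.apply([x,y,z])
q=down(np.pi/2+.0063)
ctrl.goto(W(.075,-.119,.19),q); print(ctrl.read_state()["clock"])
ctrl.grip(0.0); print(ctrl.read_state()["clock"])
ctrl.servo_line(W(.075,-.119,.108),speed=.15)
s=ctrl.read_state();print(s["clock"],s["position"],s["ft_force"],s["opening"])
snap("wrist","w1")
E
```

```text
2.8583
3.625
4.325 [0.69648893 0.0023049  0.10876097] [-0.29116952 -1.5449813   0.88039296] 3.913740004459152e-06
```

View pics/w1.png

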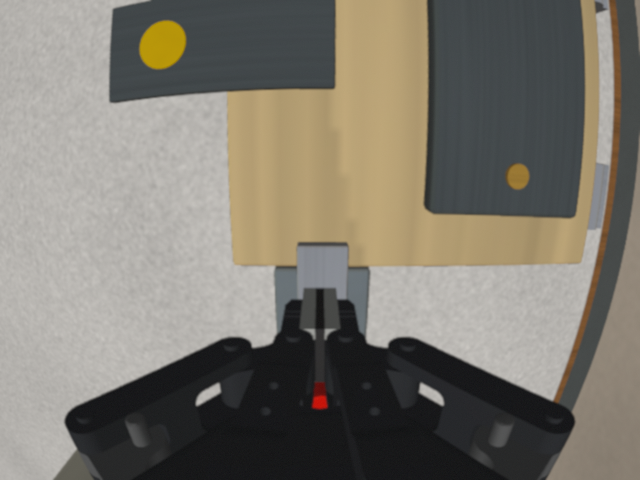

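The closed fingers are centred on the bolt at x≈320, with the red knob just behind them at (319,395) and the mark at (162,45). Next I push.

```bash
python3 - <<'E'
from h import *
print("mark",at_z("wrist",162.5,45,.086))
r=R.from_euler('z',.0063); m=np.array([.6202,.1206,0]); W=lambda x,y,z:m+r.apply([x,y,z])
hit=ctrl.servo_line(W(.075,-.157-.03+.019-.006,.108),speed=.05,until_force=14)
s=ctrl.read_state();print(hit,s["clock"],r.inv().apply(s["position"]-m),s["ft_force"])
ctrl.hold(.15)
s=ctrl.read_state();print(r.inv().apply(s["position"]-m),s["ft_force"])
snap("wrist","w2"); snap("top","t2")
E
```

```text
mark [0.62406198 0.11947235 0.086     ]
True 5.425 [ 0.07471917 -0.1692892   0.10775945] [-0.6256361   0.62578437 -0.41207632]
[ 0.0745419  -0.16923317  0.1074184 ] [0.58153297 0.09540404 0.77294299]
```

View pics/w2.png

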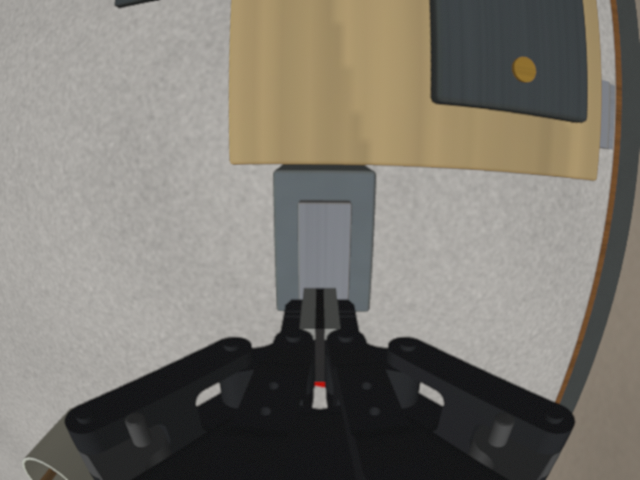

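The bolt tip has moved clear of the board edge (rows 200 against 163). The fingertip position implies about 31 mm of travel, and the force spike marks the stop. Next I look at the jack up close.

```bash
python3 - <<'E'
from h import *
s=ctrl.read_state(); p=s["position"]
ctrl.servo_line(p+[0,.006,.0],speed=.1)
ctrl.servo_line(p+[0,.006,.10],speed=.25)
ctrl.goto([.4294,.301,.21],down(np.pi+.0587)); ctrl.grip(.07,40)
ctrl.hold(.2)
s=ctrl.read_state();print(s["clock"],s["position"],s["qpos"])
c,im=snap("wrist","w3"); np.save("c3.npy",c,allow_pickle=True)
for P in ([0,0,.106],[.07,0,.071],[-.088,0,.097]):
    w=R.from_euler('z',.0587).apply(P)+[.4294,.301,0]; print(P,proj("wrist",w))
E
```

```text
8.9417 [0.42939181 0.30103547 0.2099912 ] [-0.06831951  0.50071314 -0.94131895  1.84210183  0.46710093  1.03863369
  0.43286492]
[0, 0, 0.106] [319.74805787 238.31918125]
[0.07, 0, 0.071] [319.81973194 306.65204808]
[-0.088, 0, 0.097] [319.53505945 109.16104022]
```

View pics/w3.png

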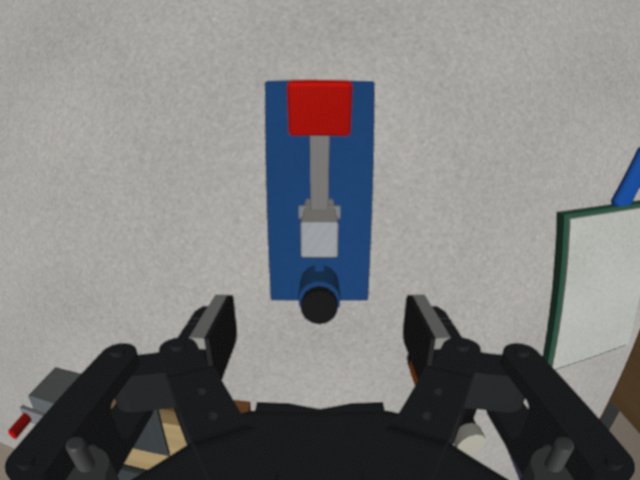

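The predicted points match the wrist picture to within about 2 px (post 319,238; saddle 319,305; pad 320,108). Next I grasp and lift the jack.

```bash
python3 - <<'E'
from h import *
ctrl.servo_line([.4294,.301,.076],speed=.15)
s=ctrl.read_state();print(s["clock"],s["position"],s["ft_force"])
ctrl.grip(0.0,60)
s=ctrl.read_state();print(s["clock"],s["opening"],s["ft_force"])
p=s["position"]
ctrl.servo_line([.4294,.301,.106],speed=.1)
ctrl.hold(.1)
s=ctrl.read_state();print(s["clock"],s["position"],s["opening"],s["ft_force"],s["moment"])
snap("wrist","w4");snap("scene","s4")
E
```

```text
10.0333 [0.4296661  0.30146219 0.07668908] [0.08910737 0.86649419 0.02853392]
10.5 0.025296693416303775 [-0.62573624 -2.38079637  5.18882109]
11.05 [0.42916398 0.30041087 0.10535481] 0.025368645949816967 [-0.05016998 -0.13206439 -8.75145128] [ 0.00802521 -0.01835215  0.02047662]
```

View pics/w4.png

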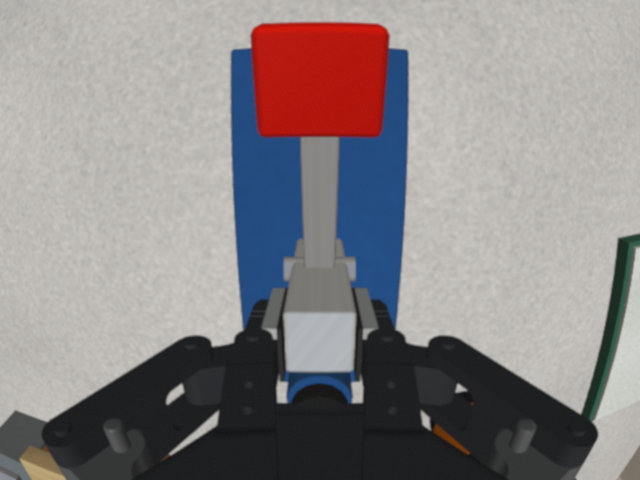

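View pics/s4.png

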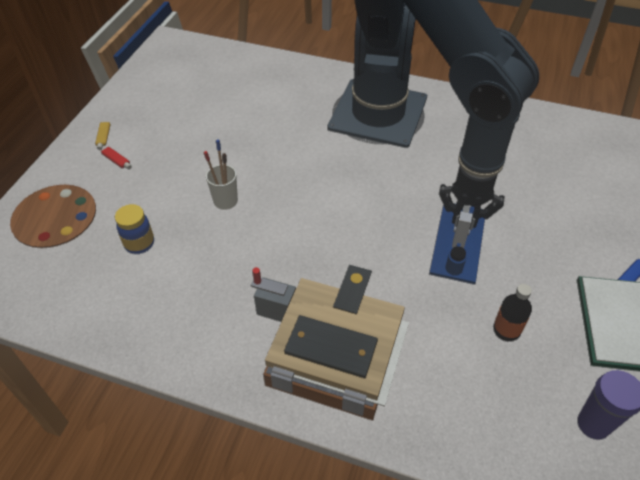

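The jack is held level at 8.75 N with its post at (320,342), the catch is visibly out, and the other objects are undisturbed. I'll move to the pre-insertion pose.

```bash
python3 - <<'E'
from h import *
print("post in hand",at_z("wrist",319.5,342,.1353), ctrl.read_state()["position"])
ctrl.servo_line([.488,.1206,.106],speed=.15,attitude=down(np.pi+.0063))
ctrl.hold(.2)
s=ctrl.read_state();print(s["clock"],s["position"],s["ft_force"],s["moment"])
snap("wrist","w5");snap("top","t5")
for nm,P in (("mark",[.6202,.1206,.086]),("lug",[.595,.1456,.086]),("saddle",[.558,.121,.101]),("post",[.488,.1206,.136])): print(nm,proj("wrist",np.array(P)),proj("top",np.array(P)))
t=cv2.imread("pics/t5.png"); cv2.imwrite("pics/t5c.png",cv2.resize(t[170:320,200:360],None,fx=4,fy=4,interpolation=cv2.INTER_CUBIC))
E
```

```text
post in hand [0.42828838 0.3003403  0.1353    ] [0.42911914 0.30058719 0.10536022]
12.7667 [0.48781311 0.12134909 0.10605456] [ 0.31808649 -0.21930809 -8.07762265] [-0.00278397 -0.04974096  0.02611925]
mark [318.03663675 467.48575259] [273.6320907  218.25142156]
lug [358.56285022 442.68371133] [264.00097314 227.59431007]
saddle [319.0947013  418.14071629] [272.49990831 240.56421775]
post [318.89129343 344.32259162] [270.77257454 265.97469085]
```

View pics/w5.png

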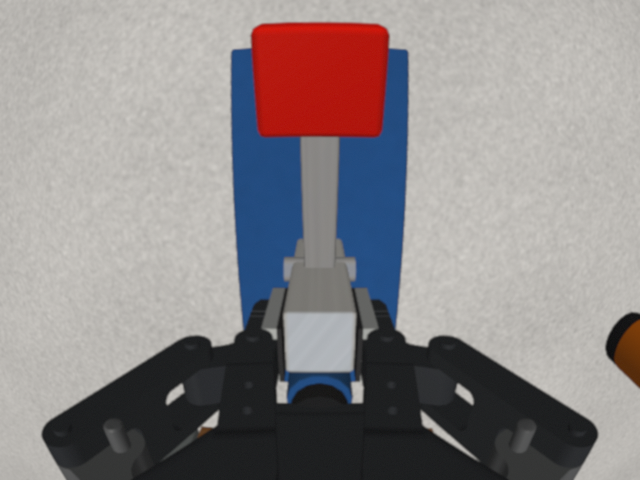

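View pics/t5c.png

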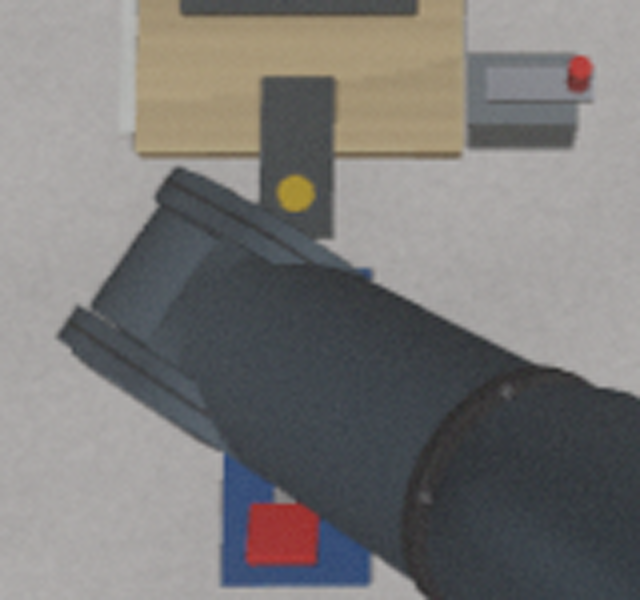

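The mark in the top crop at (273.6,218.0) agrees with the model (273.6,218.3). The saddle is still short of the lug. I'll lower to a 4 mm gap and slide in.

```bash
python3 - <<'E'
from h import *
q=down(np.pi+.0063)
ctrl.servo_line([.488,.1203,.0808],speed=.1,attitude=q)
ctrl.hold(.1); s=ctrl.read_state();print(s["clock"],s["position"],s["ft_force"])
print(ctrl.servo_line([.5515,.1203,.0808],speed=.08,until_force=8))
ctrl.hold(.15); s=ctrl.read_state();print(s["clock"],s["position"],s["ft_force"])
print(ctrl.servo_line([.5515,.1203,.0745],speed=.03,until_force=7))
ctrl.hold(.15); s=ctrl.read_state();print(s["clock"],s["position"],s["ft_force"])
snap("scene","s6")
t=cv2.imread("pics/s6.png"); cv2.imwrite("pics/s6c.png",cv2.resize(t[200:350,270:430],None,fx=4,fy=4,interpolation=cv2.INTER_CUBIC))
E
```

```text
13.3667 [0.48820831 0.12061914 0.08117721] [ 0.55273881  0.27476191 -7.43924258]
False
14.4583 [0.55102559 0.12030061 0.08085735] [-0.5257406   0.53837894 -8.51860711]
True
14.85 [0.55181473 0.12047104 0.07631711] [-0.30195154 -1.23394912  5.49331048]
```

View pics/s6c.png

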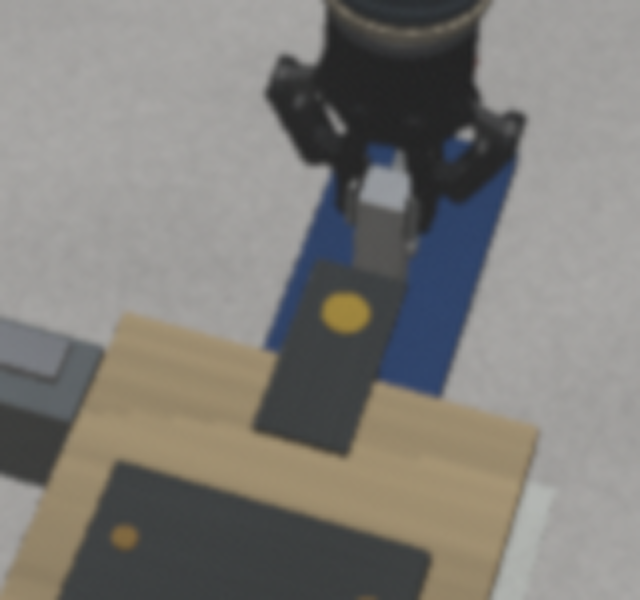

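```bash
python3 - <<'E'
from h import *
a=at_z("scene",*full((386,187),270,200,4),.106); b=at_z("scene",*full((346,312),270,200,4),.086); print(a,b,b-a)
q=down(np.pi+.0063)
ctrl.grip(.05); s=ctrl.read_state(); print(s["clock"],s["position"])
ctrl.servo_line([.5515,.1203,.20],speed=.2)
ctrl.servo_line([.47,.1203,.24],speed=.2)
ctrl.hold(.2); s=ctrl.read_state(); print(s["clock"],s["position"])
snap("wrist","w7")
for nm,P in (("mark",[.6202,.1206,.086]),("post",[.551,.1203,.106]),("pad",[.463,.1203,.097])): print(nm,proj("wrist",np.array(P)))
E
```

```text
[0.55151491 0.12068708 0.106     ] [0.6209333  0.12066345 0.086     ] [ 6.94183941e-02 -2.36239371e-05 -2.00000000e-02]
15.2583 [0.55088585 0.11973984 0.07519647]
16.8333 [0.47066266 0.12015007 0.23923301]
mark [319.40127995 372.87255951]
post [319.36992351 321.28341258]
pad [319.81705529 216.00956918]
```

View pics/w7.png

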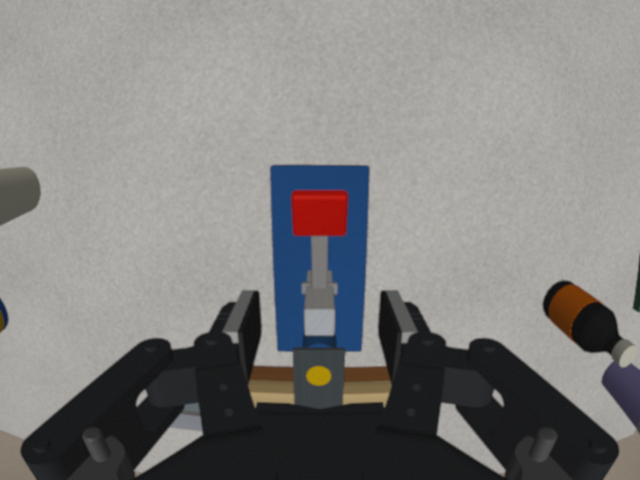

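All three points line up as predicted: mark (319,376), post (320,321), pad (320,213). The scene camera puts the post-to-mark distance at 69.4 mm against 70 mm nominal. Next comes the first stroke with closed fingers.

```bash
cat >> h.py <<'E'
PX,PY=.5515,.1203
def pad(th,dz=0):
    a=.42-th; return np.array([PX-.1*np.cos(a)+.007*np.sin(a),PY,.05+.1*np.sin(a)+.007*np.cos(a)+dz])
def rep(t=""):
    s=ctrl.read_state(); print(t,round(s["clock"],2),s["position"].round(4),s["ft_force"].round(1)); return s
E
python3 - <<'E'
from h import *
ctrl.grip(0.0)
ctrl.servo_line(pad(0,.035),speed=.2); ctrl.hold(.15); rep("above")
print(ctrl.servo_line(pad(.25),speed=.06,until_force=25)); rep("mid")
print(ctrl.servo_line(pad(.5,.001),speed=.05,until_force=25)); ctrl.hold(.1); rep("low")
print(ctrl.servo_line(pad(.5,-.003),speed=.02,until_force=18)); ctrl.hold(.3); rep("end")
snap("scene","s8"); snap("wrist","w8");snap("top","t8")
t=cv2.imread("pics/s8.png"); cv2.imwrite("pics/s8c.png",cv2.resize(t[170:370,230:430],None,fx=3,fy=3,interpolation=cv2.INTER_CUBIC))
E
```

```text
above 18.26 [0.4639 0.1206 0.1334] [-1.1 -1.1 -0.6]
False
mid 19.39 [0.4527 0.1203 0.0731] [-5.2 -1.1 10.2]
False
low 20.12 [0.4509 0.1204 0.0497] [-1.9 -0.7 11.5]
True
end 20.64 [0.451  0.1205 0.0486] [-4.2 -2.4 24.3]
```

View pics/s8c.png

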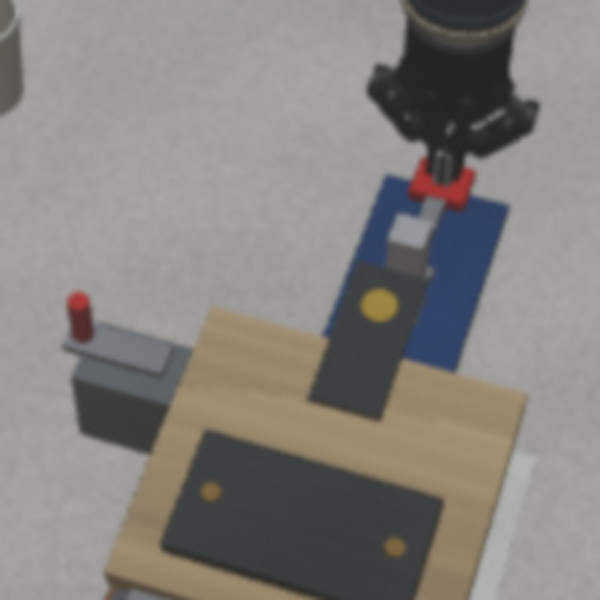

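View pics/w8.png

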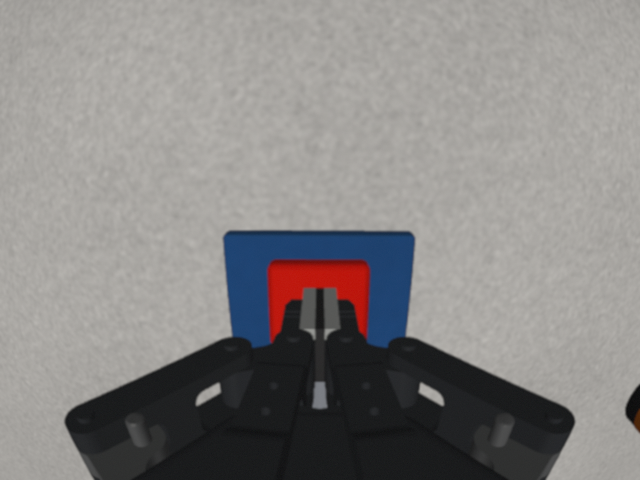

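The board has risen: the mark moved up from row 277.6 to about 271.5 in the scene view. The handle is at its stop with 24 N. Next I let it back up and look.

```bash
python3 - <<'E'
from h import *
for z in (.086,.101,.111,.115): print(z,proj("scene",np.array([.6209,.1206,z])))
ctrl.servo_line(pad(.25),speed=.06)
ctrl.servo_line(pad(0,.035),speed=.08); ctrl.hold(.5); rep("up")
snap("scene","s9"); snap("wrist","w9")
t=cv2.imread("pics/s9.png"); cv2.imwrite("pics/s9c.png",cv2.resize(t[170:370,230:430],None,fx=3,fy=3,interpolation=cv2.INTER_CUBIC))
E
```

```text
0.086 [356.09996507 277.60426656]
0.101 [356.41213637 273.29410929]
0.111 [356.6234568  270.37640268]
0.115 [356.70871604 269.19922626]
up 22.77 [0.463  0.1203 0.1321] [-0.   0.3 -0.7]
```

View pics/s9c.png

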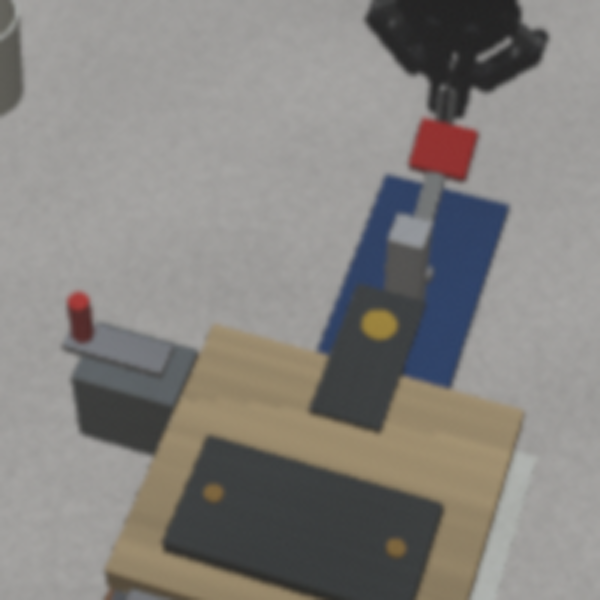

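View pics/w9.png

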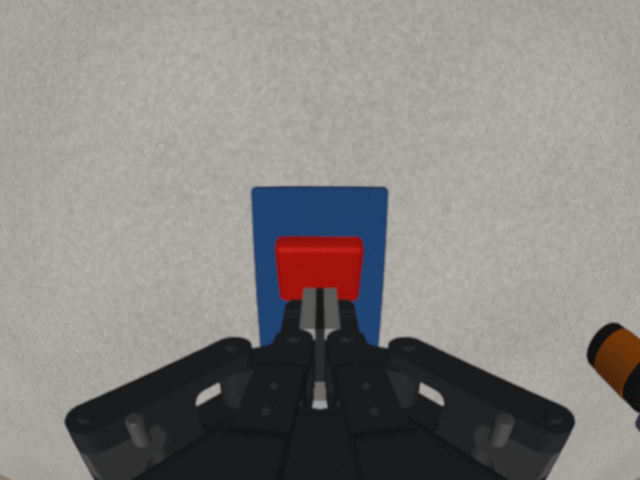

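The handle is back up and the board is shut again, with the mark back at row 277.8. Next is the second stroke, then holding.

```bash
python3 - <<'E'
from h import *
print(at_z("scene",*full((409,232),230,170,3),.106))
print(ctrl.servo_line(pad(.25),speed=.06,until_force=25)); rep("mid")
print(ctrl.servo_line(pad(.5,.001),speed=.05,until_force=25)); ctrl.hold(.1); rep("low")
print(ctrl.servo_line(pad(.5,-.003),speed=.02,until_force=18)); ctrl.hold(.5); rep("end"); ctrl.hold(.5); rep("end")
snap("scene","s10"); snap("wrist","w10")
t=cv2.imread("pics/s10.png"); cv2.imwrite("pics/s10c.png",cv2.resize(t[170:370,230:430],None,fx=3,fy=3,interpolation=cv2.INTER_CUBIC))
E
```

```text
[0.55319903 0.1209037  0.106     ]
False
mid 24.0 [0.4528 0.1203 0.0732] [-5.6  0.2  9.3]
False
low 24.73 [0.4509 0.1204 0.0497] [-2.8 -1.8  9.4]
True
end 25.45 [0.451  0.1204 0.0487] [-4.6 -2.5 23.5]
end 25.95 [0.451  0.1204 0.0487] [-4.5 -2.2 24.8]
```

View pics/s10c.png

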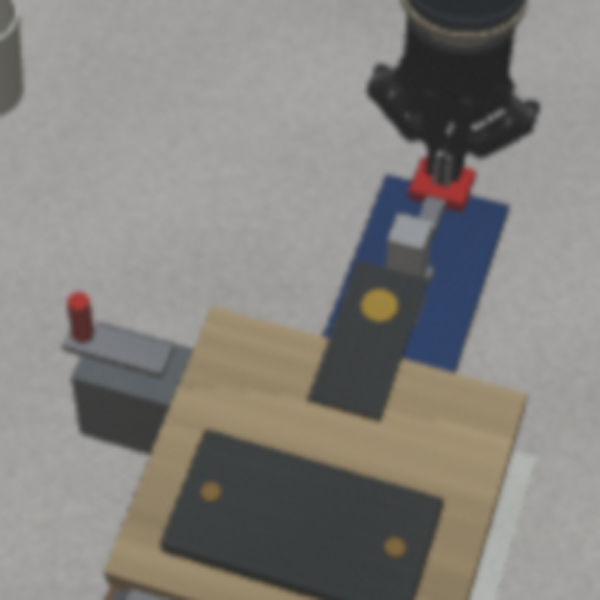

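View pics/s10.png

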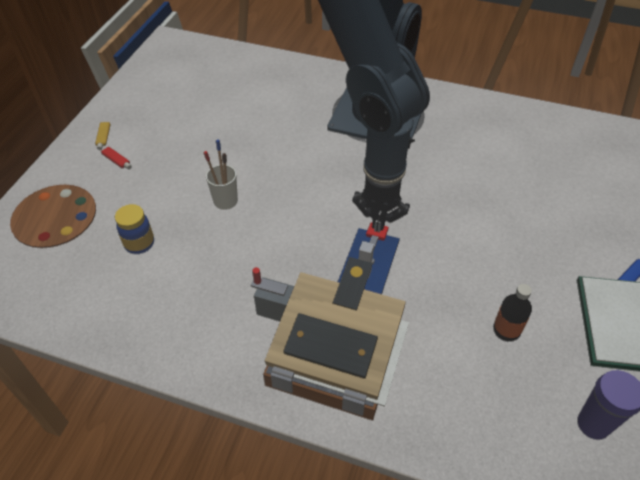

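The board is up with the mark at row ~271.5, the handle is held down by a steady ~24 N, the catch is out, and the cup, jar and bottle haven't moved. I'm handing in.

```bash
python3 - <<'E'
from h import *
print(ctrl.hand_in())
E
```

```text
the job is handed in; nothing more can be done
None
```

I've handed the job in at about 26 s of the 72 s allowed. The board is up on the jack and the gripper is still holding the handle down. There was no verdict, so the results below are my own checks.

- **Catch:** I pushed it with closed fingers until it hit its stop. The fingertip position puts the travel at about 31 mm against the nominal 30, and the last picture shows it still out.
- **Jack:** I carried it by its post and set it down under the lug. The scene camera put the post-to-mark distance at 69.4 mm at placing (nominal 70), so the saddle was centred to about 1 mm. After the first stroke the same check read about 67.7 mm, so it may have shifted by up to 2–3 mm.
- **First stroke:** the handle went to its stop (24 N). The yellow mark rose from row 277.6 to 271.5 in the scene view, which puts the lift point about 102 mm or more high. Then the handle came all the way up and the board shut (row 277.8).
- **Second stroke:** it gave the same readings, and the force held steady at about 24 N before I handed in.
- **Other objects:** the brush cup, paint bottle and paint jar look unmoved in the last picture.

One disagreement: the wrist camera placed the mark about 3–4 mm farther from the robot than the other two cameras did. That is within the 12 mm allowed, so I left the jack where it was.

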